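Free the jammed plate tray with the release pin

TASK

The plate reader has locked up with its tray shut. Take the release pin from its stand, push it down through the small access hole in the top of the reader until the hidden latch lets go and the tray springs ajar, then pull the tray all the way out by its handle. Leave the pin fully seated back in its stand and do not disturb the other things on the bench.

Things in the scene. Friction and masses are not known exactly. Their poses are not given: they have to be found in the camera images.
- reader: compact white microplate reader, fixed to the bench, 260 (x, depth) x 240 (y, width) x 130 mm high; origin at the centre of its underside; its front, with the tray, faces its own -x, z is up. Flat top.
- access_hole (a point): centre of the round 12 mm access hole, level with the outer face of the reader's top, near its front left edge (seen from the robot), 95 mm ahead of (own -x) and 85 mm to the +y side of the reader's centre; axis vertical; a narrow dark ring lies flat round it. The top is 6 mm thick; the space below is empty down to the flat top of the hidden latch pad, 30 mm below the reader's top face
- latch (a joint): travel of the hidden latch pad straight down below the hole, in m: 0 at rest, hard stop at 0.014; it lets the tray go at about 0.007 to 0.009, needs 5 to 8 N there, and springs back when released
- tray (a joint): how far the tray is out, in m, along the reader's own -x: 0 shut and latched, hard stop at 0.09. When the latch lets go, a spring pushes it out to about 0.02, where it stays; from there it slides with about 2.5 N of friction (more if pulled fast) and stays where it is left
- tray_handle (a point): middle of the tray's steel bow handle, 10 mm thick round bar, 100 mm long, level, along the reader's y, 96 mm above the bench, 42 mm clear of the tray's front (bar centre to front face); the bow's two legs run back to the front at its ends, 50 mm either side of this point. Moves with the tray
- release_pin: release pin, standing upright in its stand, loose, 42 to 84 g, 124 mm long: steel rod 5 mm thick and 60 mm long, above it a round collar 30 mm wide, 4 mm thick (60 to 64 mm above the tip), above it an upright square grey handle 16 x 16 mm, 60 mm tall (64 to 124 mm above the tip), sides along its own x and y. Origin at the rod's tip (lower end), z up along the rod towards the handle
- pin_stand: white 46 x 46 mm block on a dark 90 x 90 x 8 mm steel foot, 74 mm high in all, fixed to the bench; origin at the centre of its underside
- stand_hole (a point): centre of the mouth of the stand's only hole, at its top, 14 mm wide, 66 mm deep, vertical; the pin stands in it with the collar resting on the block, so its tip is 60 mm below this point
- jar: closed jar, 64 mm wide, 85 mm high, loose, to be left alone; origin under its centre
- tube_rack: white rack, 70 x 130 mm, with red-capped tubes up to 93 mm high, loose, to be left alone; origin under its centre
- tip_box: white box of yellow tips, 85 x 125 x 58 mm, loose, to be left alone; origin under its centre

How it is judged:
On the way:
1. the pin, through the access hole, presses the latch and the tray springs ajar (value of joint latch above 0.005 m and value of joint tray above 0.01 m and horizontal distance between release_pin and access_hole below 0.008 m and z of release_pin in the frame of reader below 0.1 m), for 0.05 s.
At the end, for the whole second after the job is handed in: The tray is out by more than 82 of its 90 mm, and the pin stands at rest in its stand's hole, upright within 0.1 rad, its tip less than 8 mm sideways from the hole's axis and its collar within 6 mm of the block's top (value of joint tray above 0.082 m and horizontal distance between release_pin and stand_hole below 0.008 m and z of release_pin in the frame of pin_stand below 0.02 m and angle between release_pin's own z axis and vertical below 0.1 rad and linear speed of release_pin below 0.02 m/s); the robot touches nothing.
It fails at once if the jar, the tube rack or the tip box is moved by more than 20 mm (distance of any of jar, tube_rack, tip_box from where it was at the start of the episode above 0.02 m).
It also fails if it takes over 64 s, if anything falls off the work surface, if the arm or the gripper's body presses on something with over 40 N, if the wrist force passes 120 N, or if a joint passes its speed limit or range.

ROBOT

A 6-joint arm with a two-finger parallel gripper is mounted at the origin on the work surface. World frame = base frame: x ahead of the robot, y to its left, z up, the work surface at z = 0. Lengths are in m, angles in rad, forces in N, time in s.
With the tool pointing down it reaches from about 0.25 to 0.8 m from the base axis. Payload 8.5 kg.
Tool frame: the origin (TCP) lies at the very end of the fingers, on their centre line; the grasp point (between the pads) lies 19 mm behind it; z points along the fingers, y is the direction in which the jaws open and shut (so a half turn about z gives the same grasp; the last joint's range is limited). The gripper opens to 85 mm and grips with 20 to 120 N. Pads are 22 mm wide; open, the fingers measure 114 mm over their backs; the gripper's body (76 mm by 85 mm) begins 54 mm behind the grasp point. The pads swing forward as they close: fully open they stand 13 mm farther back than shut.
Start: joints at [1.121, 0.238, -0.013, 1.319, 0, 1.571], TCP at [0.228, 0.473, 0.209] pointing down, gripper open.
Joint ranges: [-2.66, 2.66], [-1.03, 1.9], [-1.14, 1.46], [-1.82, 2.27], [-1.45, 1.34], [-3.14, 3.14]. Speed limits (rad/s): [2.22, 2.22, 2.79, 3.14, 3.14, 3.14].

INTERFACE

Orientations are given as a rotation vector (axis times angle).
In Python, from rig import robot gives the robot as it stands. The module is installed in compiled form; this text tells all that it offers.
- The arm moves only by the tool servo_tool, never from a script. Its argument "motion" is a list of rows, each an object of numbers: "tx", "ty", "tz": the shift along the tool's x, y, z in m; "yaw": the turn about the tool's z in rad. A call has 1 to 20 rows; each row is the pose to reach, as a shift and turn from the pose commanded when the call began, along the tool's axes at that moment; what a row does not reach only later rows make up. A row lasts 1/8 s, in which the tool goes at most 62.5 mm and 10.7 degrees, less where a joint would pass 70% of its speed; a pose out of reach is approached as far as the arm can. A call with a gripper value outside its range is refused whole. "hand" is the closure, from -1 (fully open) to 1 (shut), so that 0 is half open, set as the call begins (left out, the last holds). The fingers move at their own pace and stop on an object; "newtons" is the grip in N (left out, the last holds). Time passes only in rows, so rows that repeat a pose let the fingers close. It gives the time, the measured TCP pose, the force and the opening at its end, in the units of the state.
- robot.get_obs(): the state, without advancing time (a new reading comes with each control period).
- robot.grab_frame(name): name is "scene" or "top" or "wrist"; returns a dict with "pixels" (420x560x3 uint8, blue, green, red), "K" (3x3 intrinsics, pixels), "view" (4x4, takes a point from world to camera coordinates). Camera axes: x right, y down, z forward; pixel columns grow to the right and rows downward; lengths in m; the calibration is good to about 2 mm. A picture is of the moment at which its call begins. There is no depth.
- robot.finish_job(): hands the job in, once; it reports no verdict.
The state is a dict: "t": time; "qpos": joint angles; "qvel": joint speeds; "joint_efforts": joint torques, N m; "tool_pos": TCP position; "eef_rot": TCP orientation; "contact_force": force on the tool from outside, world axes, zero at the start; "moment": the same for the moment, N m; "opening": opening from 0.0 (shut) to 1.0 (fully open).
Only numpy, scipy, OpenCV 4.12 (cv2) and the standard library are available. Lean on these libraries where they do the work, as an engineer would, in place of code of your own. Each camera call takes 0.05 s, during which the arm holds its last target.

## Working session

There is one attempt and no reset: what is moved stays moved. The work goes in short steps, Python scripts to look and compute and a tool call to move; the robot and the scene stay as the last step left them, time stands still between calls to the robot, and variables do not carry over. Pictures are saved under pics/ and viewed, and the job is handed in when it is done.

Besides the shell and the picture viewer there is one more tool, called after "Request:" as a command line: name --argument value ..., lists and objects as JSON in quotes. servo_tool: Moves the arm, as the interface text tells. Its arguments: {"type":"object","properties":{"motion":{"type":"array"},"hand":{"type":"number"},"newtons":{"type":"number"}},"required":["motion"]}

```bash
mkdir -p pics; python3 - <<'E'
from rig import robot
import cv2,numpy as np
for n in ["scene","top","wrist"]:
    f=robot.grab_frame(n); cv2.imwrite(f"pics/a_{n}.png",f["pixels"]); np.savez(f"a_{n}.npz",**f); print(n,f["K"].round(1).tolist(),f["view"].round(3).tolist())
print(robot.get_obs())
E
```

```text
scene [[545.2, 0.0, 275.0], [0.0, 545.2, 207.3], [0.0, 0.0, 1.0]] [[0.651, 0.759, 0.008, -0.4], [0.68, -0.578, -0.451, -0.345], [-0.338, 0.299, -0.892, 1.434], [0.0, 0.0, 0.0, 1.0]]
top [[467.5, 0.0, 275.8], [0.0, 467.5, 208.7], [0.0, 0.0, 1.0]] [[0.005, -1.0, 0.011, 0.002], [-0.994, -0.007, -0.109, 0.606], [0.109, -0.01, -0.994, 1.278], [0.0, 0.0, 0.0, 1.0]]
wrist [[312.5, 0.0, 285.3], [0.0, 312.5, 209.5], [0.0, 0.0, 1.0]] [[0.434, 0.901, -0.002, -0.524], [0.862, -0.415, 0.291, -0.039], [0.261, -0.128, -0.957, 0.38], [0.0, 0.0, 0.0, 1.0]]
{'t': 0.15, 'qpos': array([ 1.12101915e+00,  2.38693194e-01, -1.40530668e-02,  1.31921136e+00,
        1.09226570e-05,  1.57081421e+00]), 'qvel': array([-0.00033791, -0.00131151,  0.0015957 ,  0.00081631,  0.00162557,
        0.00042544]), 'joint_efforts': array([ 1.21493013e-03, -5.39080203e+01,  3.46597266e+01,  1.44096179e-02,
        1.60223299e-04, -8.82259599e-07]), 'tool_pos': array([0.22809838, 0.47247656, 0.20880192]), 'eef_rot': array([-7.00535279e-01, -3.06221450e+00,  1.77425398e-03]), 'contact_force': array([ 1.20256086, -0.60463205, -0.31523962]), 'moment': array([ 0.02045548, -0.00949555,  0.00419038]), 'opening': 0.9976404701294167}
```

View pics/a_scene.png

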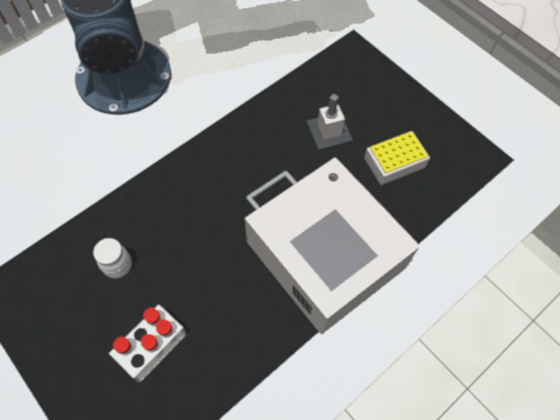

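View pics/a_top.png

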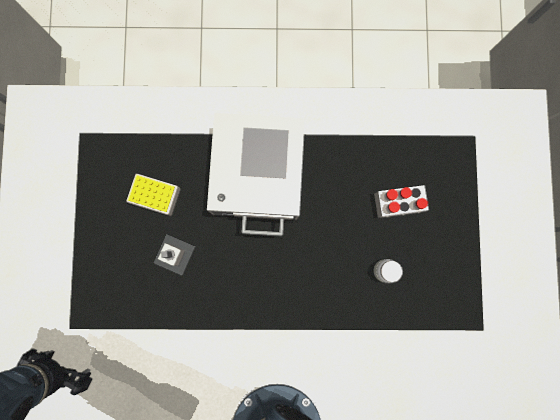

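View pics/a_wrist.png

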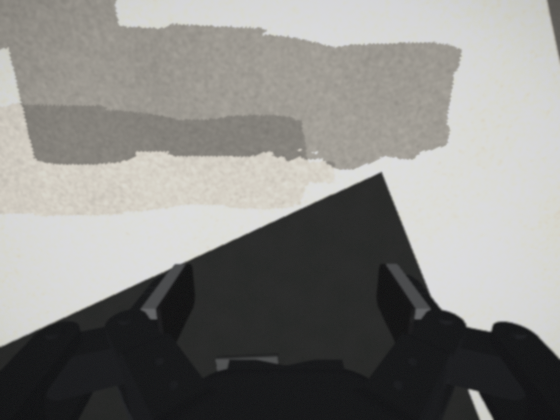

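The scene view shows the pin in its stand near (333,110), the hole ring near (333,177) and the handle near (272,188). In the top view the hole is near (221,197), the pin near (170,254) and the handle near (262,233). I'll zoom in for exact pixels.

```bash
python3 - <<'E'
import cv2,numpy as np
s=cv2.imread("pics/a_scene.png"); t=cv2.imread("pics/a_top.png")
def crop(im,x,y,w,h,k,n): cv2.imwrite(n,cv2.resize(im[y:y+h,x:x+w],None,fx=k,fy=k,interpolation=cv2.INTER_CUBIC))
crop(s,240,80,130,110,6,"pics/c1.png"); crop(t,145,180,160,95,5,"pics/c2.png")
crop(t,150,230,50,50,12,"pics/c3.png")
E
```

```text
(no output)
```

View pics/c1.png

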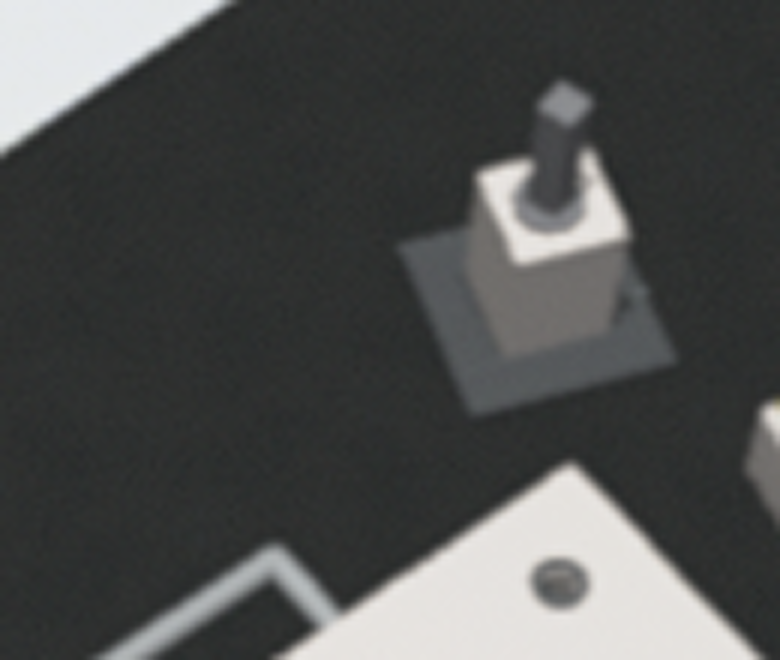

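View pics/c2.png

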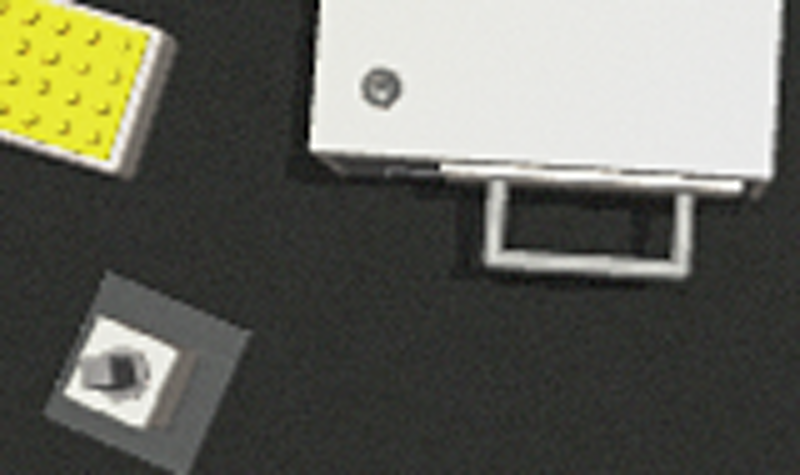

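View pics/c3.png

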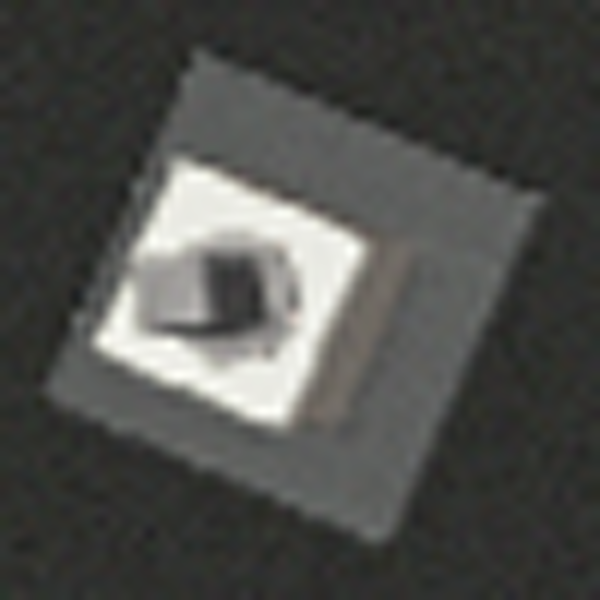

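```bash
cat > h.py <<'E'
import numpy as np
def ray(f,uv,z):
    K,V=f["K"],f["view"]; R,t=V[:3,:3],V[:3,3]; c=-R.T@t
    d=R.T@np.linalg.inv(K)@np.array([uv[0],uv[1],1.]); return c+d*(z-c[2])/d[2]
def cr(p,x0,y0,k): return (x0+(p[0]+.5)/k-.5,y0+(p[1]+.5)/k-.5)
def proj(f,P):
    c=f["view"][:3,:3]@np.asarray(P)+f["view"][:3,3]; q=f["K"]@c; return q[:2]/q[2]
E
python3 - <<'E'
from h import *
T=np.load("a_top.npz");S=np.load("a_scene.npz")
np.set_printoptions(precision=4,suppress=True)
def L(n,f,pts,a,z):
    P=np.array([ray(f,cr(p,*a),z)[:2] for p in pts]); e=np.diff(np.vstack([P,P[:1]]),axis=0)
    print(n,"mean",P.mean(0),"len",np.hypot(*e.T),"ang",np.degrees(np.arctan2(e[:,1],e[:,0]))); 
L("blkT",T,[(178,157),(368,238),(287,432),(95,345)],(150,230,12),.074)
L("footT",T,[(200,48),(545,195),(378,545),(45,390)],(150,230,12),.008)
L("hdlT",T,[(150,255),(207,250),(195,328),(137,315)],(150,230,12),.138)
L("blkS",S,[(475,175),(592,148),(630,237),(520,265)],(240,80,6),.074)
L("footS",S,[(398,245),(0,0),(678,360),(472,415)],(240,80,6),.008)
L("hdlS",S,[(565,80),(594,102),(567,125),(538,105)],(240,80,6),.138)
L("holeT",T,[(381,88)],(145,180,5),.13);L("holeS",S,[(559,583)],(240,80,6),.13)
L("barT",T,[(492,262),(685,268)],(145,180,5),.096)
L("frontT",T,[(312,152),(772,178)],(145,180,5),.13)
L("barS",S,[(275,550)],(240,80,6),.096)
L("cornerS",S,[(572,462)],(240,80,6),.13)
L("tip",T,[(127,175),(175,40)],(145,180,5),.058)
E
```

```text
blkT mean [0.4771 0.2916] len [0.0465 0.0464 0.0473 0.0454] ang [-112.5431  158.7118   66.265   -22.2454]
footT mean [0.4777 0.2918] len [0.089  0.0899 0.0866 0.0873] ang [-112.568   155.6672   65.7164  -22.7889]
hdlT mean [0.4776 0.2904] len [0.0121 0.0166 0.0126 0.0129] ang [-84.6588 172.9731  77.786  -10.4788]
blkS mean [0.4793 0.2929] len [0.0492 0.0451 0.046  0.0462] ang [  65.4371  -24.265  -113.348   159.7189]
footS mean [0.418  0.2607] len [0.2131 0.3385 0.0896 0.0884] ang [-167.7901   16.151  -112.9756  157.7838]
hdlS mean [0.4777 0.2915] len [0.0147 0.0153 0.0141 0.0161] ang [   4.6986  -85.2481 -172.2128   97.2221]
holeT mean [0.6241 0.1492] len [0.] ang [0.]
holeS mean [0.6256 0.1495] len [0.] ang [0.]
barT mean [0.5346 0.0412] len [0.1025 0.1025] ang [-91.4346  88.5654]
frontT mean [0.5844 0.0651] len [0.2389 0.2389] ang [-92.8789  87.1211]
barS mean [0.5361 0.096 ] len [0.] ang [0.]
cornerS mean [0.5921 0.1875] len [0.] ang [0.]
tip mean [0.6221 0.2831] len [0.0788 0.0788] ang [-17.8725 162.1275]
```

```bash
cat >> h.py <<'E'
from scipy.spatial.transform import Rotation as Ro
def plan(o,P,ang):
    """world target P, desired angle of tool y (deg, mod 180)"""
    R=Ro.from_rotvec(o["eef_rot"]).as_matrix(); d=R.T@(np.asarray(P)-o["tool_pos"])
    a=np.degrees(np.arctan2(R[1,1],R[0,1])); dy=(a-ang+90)%180-90
    print("t",round(o["t"],2),"pos",o["tool_pos"].round(4),"yang",round(a,2),"tilt",np.degrees(np.arccos(-R[2,2])).round(2),"shift",d.round(4),"yaw",np.radians(dy).round(4),"F",o["contact_force"].round(2),"op",round(o["opening"],3))
E
python3 - <<'E'
from h import *; from rig import robot
plan(robot.get_obs(),(.478,.2915,.2),5)
E
```

```text
t 0.15 pos [0.2281 0.4725 0.2088] yang 64.23 tilt 0.07 shift [-0.3037 -0.0543  0.0089] yaw 1.0337 F [ 1.2  -0.6  -0.32] op 0.998
```

Request:
servo_tool --motion '[{"tx": -0.05,"ty": -0.009,"tz": 0,"yaw": 0.17},{"tx": -0.1,"ty": -0.018,"tz": 0.0,"yaw": 0.34},{"tx": -0.15,"ty": -0.027,"tz": 0.0,"yaw": 0.51},{"tx": -0.2,"ty": -0.036,"tz": 0.0,"yaw": 0.68},{"tx": -0.25,"ty": -0.045,"tz": 0.0,"yaw": 0.85},{"tx": -0.29,"ty": -0.052,"tz": 0.0,"yaw": 0.98},{"tx": -0.304,"ty": -0.054,"tz": 0.0,"yaw": 1.034},{"tx": -0.304,"ty": -0.054,"tz": 0.0,"yaw": 1.034},{"tx": -0.304,"ty": -0.054,"tz": 0.0,"yaw": 1.034}]'

```text
t: 1.27
tool_pos: [0.4776, 0.2926, 0.2092]
eef_rot: [-2.12, -2.318, 0.001]
contact_force: [-0.5, 0.3, -0.9]
opening: 0.999
```

```bash
python3 - <<'E'
from h import *; from rig import robot; import cv2
plan(robot.get_obs(),(.478,.2915,.2),5)
for n in ["scene","top","wrist"]:
    f=robot.grab_frame(n); cv2.imwrite(f"pics/b_{n}.png",f["pixels"]); np.savez(f"b_{n}.npz",**f)
    print(n,proj(f,(.478,.292,.138)),proj(f,(.478,.292,.074)))
E
```

```text
t 1.27 pos [0.4776 0.2926 0.2092] yang 5.13 tilt 0.03 shift [-0.0012  0.0003  0.0092] yaw 0.0022 F [-0.52  0.29 -0.92] op 0.999
scene [334.14849049  96.70805149] [331.32108949 113.75979746]
top [163.28380602 253.27784737] [168.73816766 253.6063    ]
wrist [285.4246818  213.32397651] [285.39790549 193.70322602]
```

View pics/b_wrist.png

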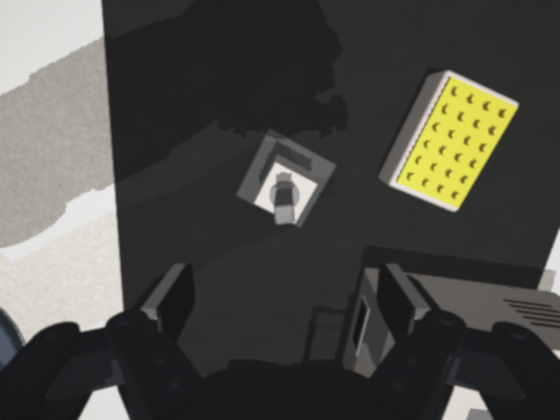

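The wrist view shows the handle's top face at (284,213), where (285,213) was predicted. I'll zoom in for its turn.

```bash
python3 - <<'E'
import cv2
w=cv2.imread("pics/b_wrist.png"); cv2.imwrite("pics/c4.png",cv2.resize(w[165:235,250:330],None,fx=8,fy=8,interpolation=cv2.INTER_CUBIC))
E
```

```text
(no output)
```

View pics/c4.png

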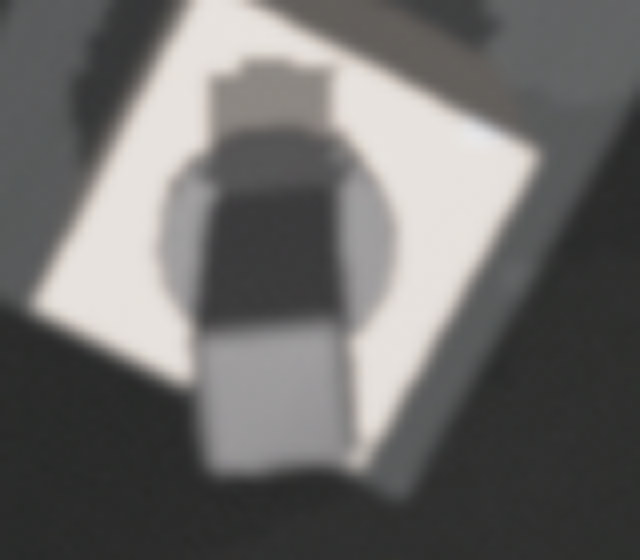

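```bash
python3 - <<'E'
from h import *
W=np.load("b_wrist.npz")
P=np.array([ray(W,cr(p,250,165,8),.138)[:2] for p in [(199,328),(340,322),(350,465),(210,470)]]); e=np.diff(np.vstack([P,P[:1]]),axis=0)
print(P.mean(0),np.hypot(*e.T),np.degrees(np.arctan2(e[:,1],e[:,0])))
P=np.array([ray(W,cr(p,250,165,8),.074)[:2] for p in [(195,-5),(540,150),(365,470),(35,310)]]); print(P.mean(0)); 
P=np.array([ray(W,cr(p,250,165,8),.078)[:2] for p in [(160,240),(395,240)]]); print(P.mean(0)); 
E
```

```text
[0.47686543 0.29118824] [0.01388473 0.01493189 0.01402449 0.01483809] [   7.71180671  -80.61963541 -172.65752203   98.85217132]
[0.47766027 0.29172662]
[0.47686957 0.29203554]
```

Request:
servo_tool --motion '[{"tz": 0.04,"ty": 0,"tx": 0,"yaw": -0.05},{"tz": 0.08,"yaw": -0.05},{"tz": 0.108,"yaw": -0.05},{"tz": 0.117,"yaw": -0.05},{"tz": 0.117,"yaw": -0.05}]'

```text
schema error: expected keys tx, ty, tz, yaw
```

Request:
servo_tool --motion '[{"tz": 0},{"tz": 0},{"tz": 0},{"tz": 0},{"tz": 0},{"tz": 0},{"tz": 0},{"tz": 0}]' --hand 1 --newtons 60

```text
schema error: expected keys tx, ty, tz, yaw
```

```bash
python3 - <<'E'
from h import *; from rig import robot; import cv2
plan(robot.get_obs(),(.477,.2915,.22),8)
for n in ["wrist"]:
    f=robot.grab_frame(n); cv2.imwrite(f"pics/d_{n}.png",f["pixels"]); np.savez(f"d_{n}.npz",**f)
E
```

```text
t 1.43 pos [0.4777 0.2927 0.2095] yang 5.12 tilt 0.0 shift [-0.0012 -0.0008 -0.0105] yaw -0.0502 F [-0.62 -0.04 -0.14] op 1.003
```

View pics/d_wrist.png

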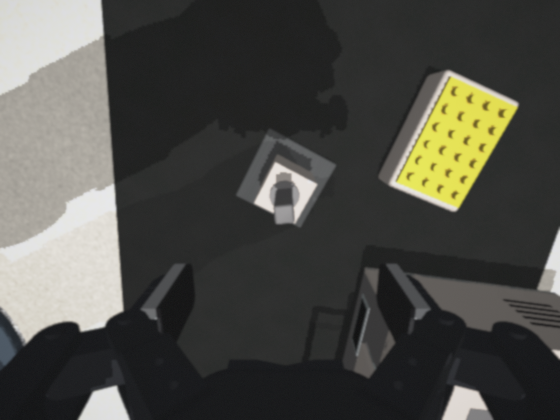

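Request:
servo_tool --motion '[{"tx": -0.001,"ty": 0,"tz": 0.04,"yaw": -0.05},{"tx": -0.001,"ty": 0,"tz": 0.08,"yaw": -0.05},{"tx": -0.001,"ty": 0,"tz": 0.108,"yaw": -0.05},{"tx": -0.001,"ty": 0,"tz": 0.117,"yaw": -0.05},{"tx": -0.001,"ty": 0,"tz": 0.117,"yaw": -0.05}]'

```text
t: 2.1
tool_pos: [0.4785, 0.2912, 0.0925]
eef_rot: [-2.063, -2.369, 0.0]
contact_force: [-0.4, -0.5, 0.5]
opening: 1.003
```

Request:
servo_tool --motion '[{"tx": 0,"ty": 0,"tz": 0,"yaw": 0},{"tx": 0,"ty": 0,"tz": 0,"yaw": 0},{"tx": 0,"ty": 0,"tz": 0,"yaw": 0},{"tx": 0,"ty": 0,"tz": 0,"yaw": 0},{"tx": 0,"ty": 0,"tz": 0,"yaw": 0},{"tx": 0,"ty": 0,"tz": 0,"yaw": 0},{"tx": 0,"ty": 0,"tz": 0,"yaw": 0},{"tx": 0,"ty": 0,"tz": 0,"yaw": 0}]' --hand 1 --newtons 60

```text
t: 3.1
tool_pos: [0.4788, 0.291, 0.0926]
eef_rot: [2.064, 2.368, 0.001]
contact_force: [-0.1, -0.7, 5.4]
opening: 0.169
```

```bash
python3 - <<'E'
from h import *; from rig import robot; import cv2
plan(robot.get_obs(),(.477,.2915,.24),8)
for n in ["wrist"]:
    f=robot.grab_frame(n); cv2.imwrite(f"pics/e_{n}.png",f["pixels"]); np.savez(f"e_{n}.npz",**f)
E
```

```text
t 3.1 pos [0.4788 0.291  0.0926] yang 7.85 tilt 0.03 shift [ 0.0008 -0.0016 -0.1474] yaw -0.0027 F [-0.13 -0.68  5.37] op 0.169
```

View pics/e_wrist.png

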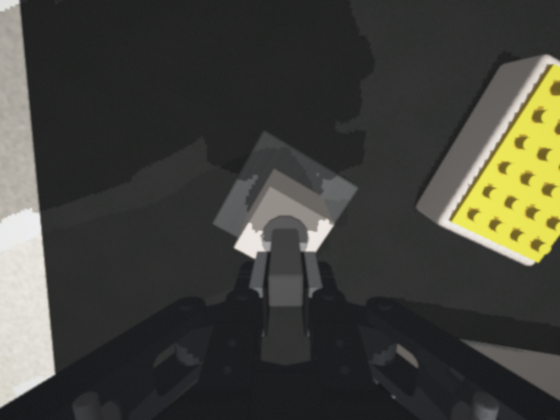

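Request:
servo_tool --motion '[{"tx": 0,"ty": 0,"tz": -0.02,"yaw": 0},{"tx": 0,"ty": 0,"tz": -0.05,"yaw": 0},{"tx": 0,"ty": 0,"tz": -0.09,"yaw": 0},{"tx": 0,"ty": 0,"tz": -0.13,"yaw": 0},{"tx": 0,"ty": 0,"tz": -0.15,"yaw": 0},{"tx": 0,"ty": 0,"tz": -0.15,"yaw": 0}]'

```text
t: 3.9
tool_pos: [0.4792, 0.2913, 0.2432]
eef_rot: [2.064, 2.368, 0.003]
contact_force: [1.1, 0.2, -1.3]
opening: 0.177
```

```bash
python3 - <<'E'
from h import *; from rig import robot; import cv2
plan(robot.get_obs(),(.6248,.1493,.24),8)
for n in ["wrist","scene","top"]:
    f=robot.grab_frame(n); cv2.imwrite(f"pics/f_{n}.png",f["pixels"]); np.savez(f"f_{n}.npz",**f)
E
```

```text
t 3.9 pos [0.4792 0.2913 0.2432] yang 7.85 tilt 0.12 shift [-0.1606  0.1249  0.0033] yaw -0.0026 F [ 1.12  0.22 -1.29] op 0.177
```

View pics/f_wrist.png

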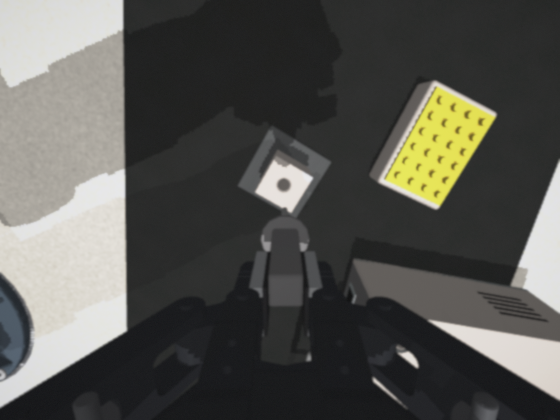

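View pics/f_scene.png

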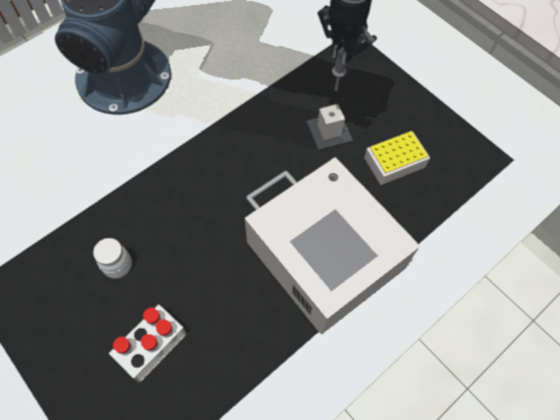

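View pics/f_top.png

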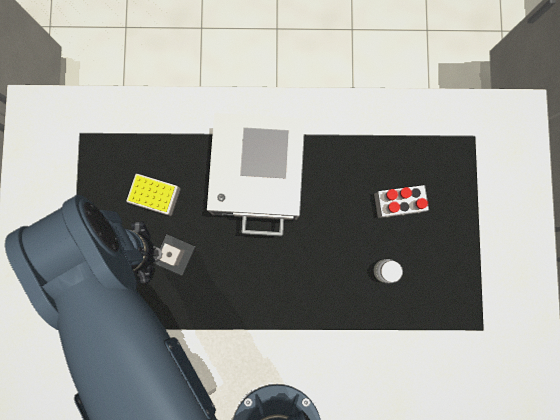

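The pin is held and lifted clear: wrist view shows the empty stand hole at (284,184) and the collar at (285,236). Next I'll compare the rod tip with where it should be.

```bash
python3 - <<'E'
from h import *; import cv2
S=np.load("f_scene.npz");W=np.load("f_wrist.npz");T=np.load("f_top.npz")
p=np.array([.4792,.2913,0])
for z,n in [(.1647,"tip"),(.2247,"collar")]:
    print(n,proj(S,p+[0,0,z]),proj(W,p+[0,0,z]),proj(T,p+[0,0,z]))
s=S["pixels"];w=W["pixels"];t=T["pixels"]
a=cv2.resize(s[50:105,310:370],None,fx=8,fy=8,interpolation=3);b=cv2.resize(w[165:265,240:330],None,fx=5,fy=5,interpolation=3)
cv2.imwrite("pics/g1.png",a);cv2.imwrite("pics/g2.png",b)
cv2.imwrite("pics/g3.png",cv2.resize(t[185:275,120:240],None,fx=6,fy=6,interpolation=3))
E
```

```text
tip [335.54963724  89.60852933] [284.76688221 209.83362371] [161.12935245 252.64766404]
collar [338.57415668  71.43040138] [284.80872865 237.60357256] [155.20642094 252.26396335]
```

View pics/g1.png

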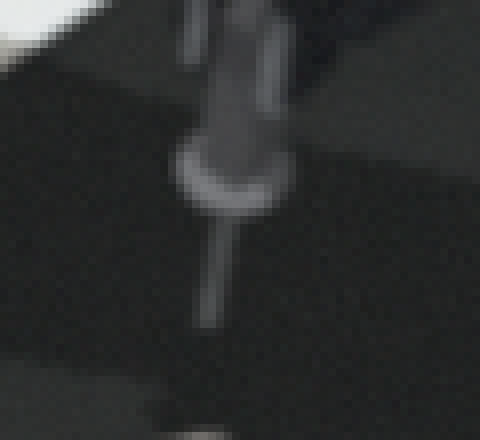

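View pics/g2.png

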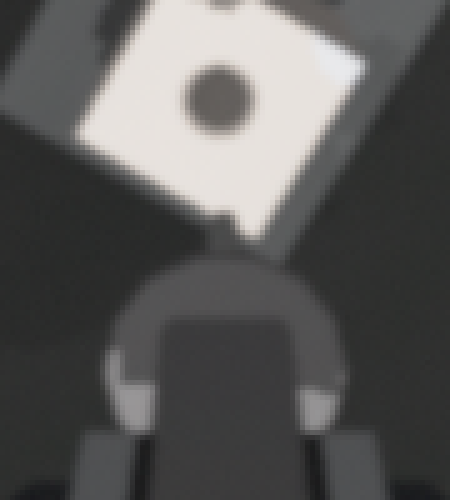

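View pics/g3.png

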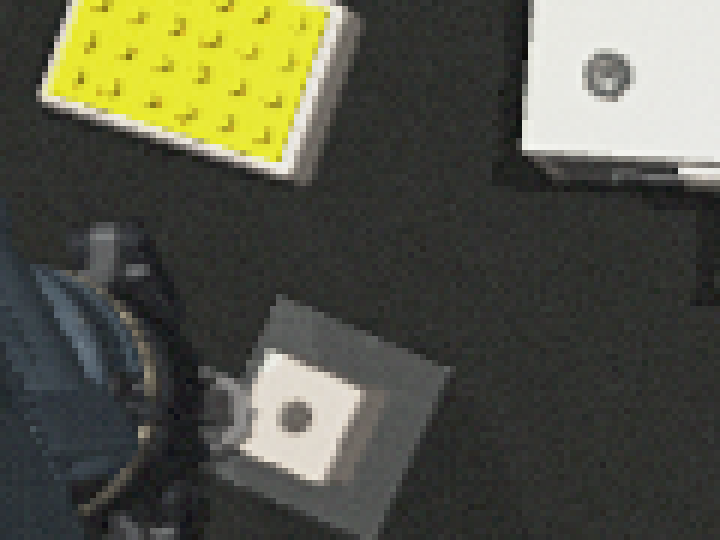

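Tip seen at (335.8,90.2) in the scene view against (335.5,89.6) predicted, so the pin hangs straight under the TCP. I'll go to 30 mm beside the hole and measure it with the wrist camera.

Request:
servo_tool --motion '[{"tx": -0.03,"ty": 0.019,"tz": 0,"yaw": 0},{"tx": -0.075,"ty": 0.048,"tz": 0,"yaw": 0},{"tx": -0.12,"ty": 0.076,"tz": 0,"yaw": 0},{"tx": -0.16,"ty": 0.101,"tz": 0,"yaw": 0},{"tx": -0.183,"ty": 0.116,"tz": 0,"yaw": 0},{"tx": -0.19,"ty": 0.121,"tz": 0,"yaw": 0},{"tx": -0.19,"ty": 0.121,"tz": 0,"yaw": 0},{"tx": -0.19,"ty": 0.121,"tz": 0,"yaw": 0}]'

```text
t: 5.05
tool_pos: [0.6237, 0.1201, 0.2421]
eef_rot: [-2.063, -2.369, 0.001]
contact_force: [0.0, 0.2, -1.0]
opening: 0.172
```

```bash
python3 - <<'E'
from h import *; from rig import robot; import cv2
o=robot.get_obs();plan(o,(.6248,.1493,.225),8)
for n in ["wrist","scene"]:
    f=robot.grab_frame(n); cv2.imwrite(f"pics/i_{n}.png",f["pixels"]); np.savez(f"i_{n}.npz",**f)
    print(n,proj(f,(.6248,.1493,.13)),proj(f,o["tool_pos"]-[0,0,.0785]))
    if n=="wrist": cv2.imwrite("pics/i_w.png",cv2.resize(f["pixels"][130:270,200:370],None,fx=4,fy=4,interpolation=3))
    else: cv2.imwrite("pics/i_s.png",cv2.resize(f["pixels"][140:200,290:370],None,fx=8,fy=8,interpolation=3))
f=np.load("f_wrist.npz");print("stand hole wrist",ray(f,cr((219,99),240,165,5),.074),"top",ray(np.load("f_top.npz"),cr((297,415),120,185,6),.074))
E
```

```text
t 5.05 pos [0.6237 0.1201 0.2421] yang 7.91 tilt 0.04 shift [0.0287 0.0051 0.0171] yaw -0.0016 F [ 0.01  0.23 -1.03] op 0.172
wrist [290.81277659 167.84252769] [284.99629114 209.72776804]
scene [332.43078705 176.55576629] [323.34148029 175.96111325]
stand hole wrist [0.4775807  0.29241898 0.074     ] top [0.47762153 0.2910648  0.074     ]
```

View pics/i_w.png

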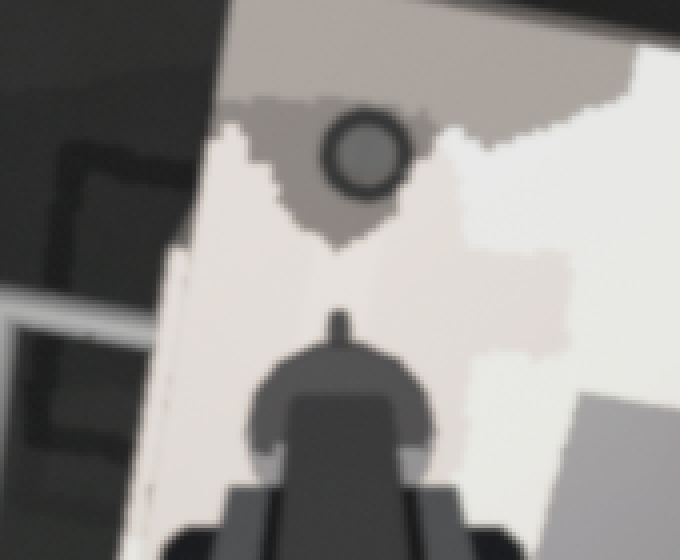

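View pics/i_s.png

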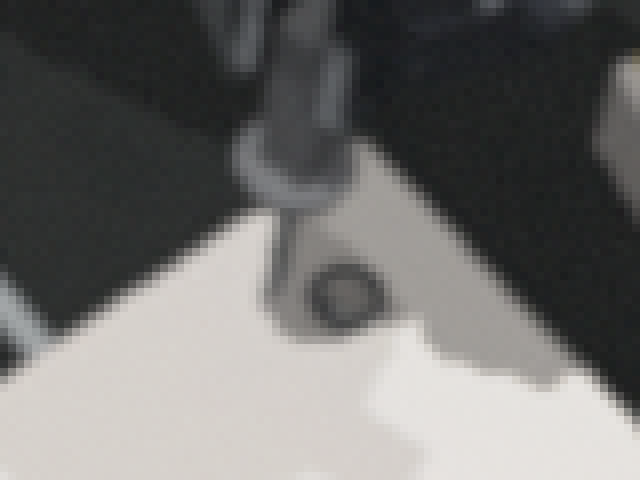

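```bash
python3 - <<'E'
from h import *; from rig import robot
W=np.load("i_wrist.npz");S=np.load("i_scene.npz")
h=ray(W,cr((366,154),200,130,4),.13);hs=ray(S,cr((347,297),290,140,8),.13);print(h,hs)
o=robot.get_obs(); z=o["tool_pos"][2]-.0785
print("tip wrist",ray(W,cr((339,319),200,130,4),z),"scene",ray(S,cr((272,297),290,140,8),z),o["tool_pos"])
m=(h+hs)/2
plan(o,(m[0],m[1],.222),8)
E
```

```text
[0.62511156 0.14908842 0.13      ] [0.62572709 0.149896   0.13      ]
tip wrist [0.62313067 0.12047826 0.16395504] scene [0.62536958 0.11914716 0.16395504] [0.62384426 0.12023909 0.24245504]
t 5.15 pos [0.6238 0.1202 0.2425] yang 7.92 tilt 0.0 shift [0.0288 0.0056 0.0205] yaw -0.0013 F [-0.99 -0.05 -0.45] op 0.17
```

Request:
servo_tool --motion '[{"tx": 0.015,"ty": 0.003,"tz": 0,"yaw": 0},{"tx": 0.0288,"ty": 0.0055,"tz": 0.01,"yaw": 0},{"tx": 0.0288,"ty": 0.0055,"tz": 0.02,"yaw": 0},{"tx": 0.0288,"ty": 0.0055,"tz": 0.026,"yaw": 0},{"tx": 0.0288,"ty": 0.0055,"tz": 0.026,"yaw": 0}]'

```text
t: 5.78
tool_pos: [0.6256, 0.1482, 0.2155]
eef_rot: [-2.064, -2.368, 0.002]
contact_force: [-0.6, -0.0, -0.6]
opening: 0.173
```

```bash
python3 - <<'E'
from h import *; from rig import robot; import cv2
o=robot.get_obs();plan(o,(.6254,.1494,.168),8)
a=[]
for n in ["wrist","scene"]:
    f=robot.grab_frame(n); np.savez(f"j_{n}.npz",**f)
    print(n,proj(f,(.6254,.1494,.13)),proj(f,o["tool_pos"]-[0,0,.0785]))
    a.append(cv2.resize(f["pixels"][150:250,235:335] if n=="wrist" else f["pixels"][140:200,300:360],(390,390),interpolation=3))
cv2.imwrite("pics/j.png",np.hstack(a))
E
```

```text
t 5.78 pos [0.6256 0.1482 0.2155] yang 7.84 tilt 0.08 shift [0.0012 0.0001 0.0475] yaw -0.0028 F [-0.65 -0.01 -0.63] op 0.173
wrist [285.12910724 205.82617986] [285.11128783 209.65414259]
scene [332.66027504 176.71695871] [332.63992283 175.42148483]
```

View pics/j.png

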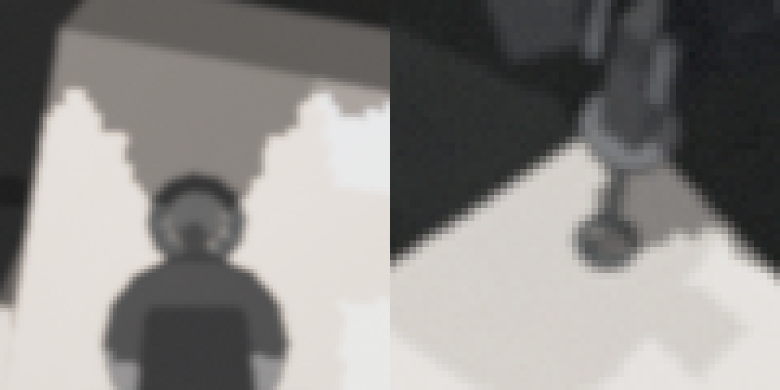

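The tip stands over the ring in both views, within about 1 mm. I'll lower it into the hole.

Request:
servo_tool --motion '[{"tx": 0.001,"ty": 0,"tz": 0.005,"yaw": 0},{"tx": 0.001,"ty": 0,"tz": 0.012,"yaw": 0},{"tx": 0.001,"ty": 0,"tz": 0.02,"yaw": 0},{"tx": 0.001,"ty": 0,"tz": 0.028,"yaw": 0},{"tx": 0.001,"ty": 0,"tz": 0.031,"yaw": 0},{"tx": 0.001,"ty": 0,"tz": 0.031,"yaw": 0}]'

```text
t: 6.62
tool_pos: [0.6257, 0.1495, 0.185]
eef_rot: [-2.064, -2.368, 0.001]
contact_force: [0.5, 0.4, -0.6]
opening: 0.173
```

Request:
servo_tool --motion '[{"tx": 0,"ty": 0,"tz": 0.004,"yaw": 0},{"tx": 0,"ty": 0,"tz": 0.008,"yaw": 0},{"tx": 0,"ty": 0,"tz": 0.011,"yaw": 0},{"tx": 0,"ty": 0,"tz": 0.014,"yaw": 0},{"tx": 0,"ty": 0,"tz": 0.0165,"yaw": 0},{"tx": 0,"ty": 0,"tz": 0.0165,"yaw": 0},{"tx": 0,"ty": 0,"tz": 0.0165,"yaw": 0},{"tx": 0,"ty": 0,"tz": 0.0165,"yaw": 0}]'

```text
t: 7.62
tool_pos: [0.6259, 0.1495, 0.1689]
eef_rot: [2.064, 2.368, 0.0]
contact_force: [1.1, 0.2, 3.2]
opening: 0.172
```

```bash
python3 - <<'E'
from h import *; from rig import robot; import cv2
o=robot.get_obs();plan(o,(.6254,.1494,.243),8)
f=robot.grab_frame("top");np.savez("k_top.npz",**f); g=robot.grab_frame("scene");np.savez("k_scene.npz",**g)
cv2.imwrite("pics/k.png",np.hstack([cv2.resize(f["pixels"][180:260,190:310],(390,260),interpolation=3),cv2.resize(g["pixels"][130:230,230:380],(390,260),interpolation=3)]))
E
```

```text
t 7.62 pos [0.6259 0.1495 0.1689] yang 7.85 tilt 0.01 shift [-0.0001 -0.0005 -0.0741] yaw -0.0026 F [1.14 0.24 3.16] op 0.172
```

View pics/k.png

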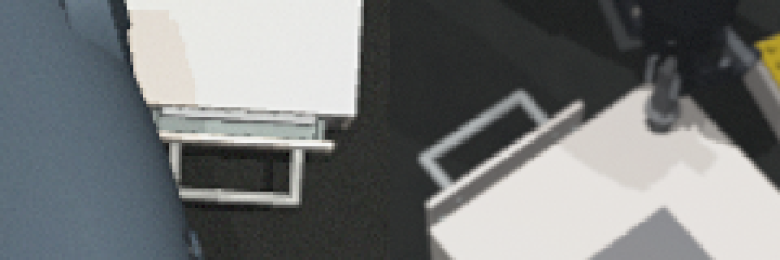

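The tray has sprung ajar. I'll press 2.5 mm further for margin, still short of the stop, then withdraw the pin.

Request:
servo_tool --motion '[{"tx": 0,"ty": 0,"tz": 0.0015,"yaw": 0},{"tx": 0,"ty": 0,"tz": 0.0025,"yaw": 0},{"tx": 0,"ty": 0,"tz": 0.0025,"yaw": 0},{"tx": 0,"ty": 0,"tz": 0.0025,"yaw": 0}]'

```text
t: 8.22
tool_pos: [0.6259, 0.1495, 0.1664]
eef_rot: [2.064, 2.368, 0.0]
contact_force: [1.3, 0.7, 3.2]
opening: 0.171
```

Request:
servo_tool --motion '[{"tx": 0,"ty": 0,"tz": -0.005,"yaw": 0},{"tx": 0,"ty": 0,"tz": -0.015,"yaw": 0},{"tx": 0,"ty": 0,"tz": -0.035,"yaw": 0},{"tx": 0,"ty": 0,"tz": -0.06,"yaw": 0},{"tx": 0,"ty": 0,"tz": -0.076,"yaw": 0},{"tx": 0,"ty": 0,"tz": -0.078,"yaw": 0},{"tx": 0,"ty": 0,"tz": -0.078,"yaw": 0}]'

```text
t: 9.1
tool_pos: [0.6254, 0.1494, 0.2437]
eef_rot: [-2.064, -2.368, 0.002]
contact_force: [-0.3, 0.1, -0.6]
opening: 0.167
```

```bash
python3 - <<'E'
from h import *; from rig import robot; import cv2
o=robot.get_obs();plan(o,(.4785,.2915,.244),8)
f=robot.grab_frame("wrist");np.savez("l_wrist.npz",**f); g=robot.grab_frame("scene");np.savez("l_scene.npz",**g)
print(proj(f,o["tool_pos"]-[0,0,.0785]),proj(g,o["tool_pos"]-[0,0,.0785]))
cv2.imwrite("pics/l.png",np.hstack([cv2.resize(f["pixels"][150:250,235:335],(390,390),interpolation=3),cv2.resize(g["pixels"][120:220,260:360],(390,390),interpolation=3)]))
E
```

```text
t 9.1 pos [0.6254 0.1494 0.2437] yang 7.85 tilt 0.07 shift [ 0.1608 -0.1262 -0.0002] yaw -0.0026 F [-0.29  0.12 -0.58] op 0.167
[285.08386189 209.67194183] [334.44706355 168.13148187]
```

View pics/l.png

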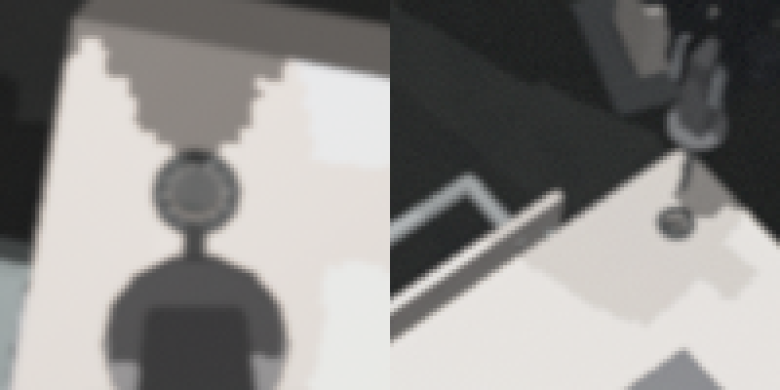

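Request:
servo_tool --motion '[{"tx": 0.03,"ty": -0.024,"tz": 0,"yaw": 0},{"tx": 0.075,"ty": -0.059,"tz": 0,"yaw": 0},{"tx": 0.12,"ty": -0.094,"tz": 0,"yaw": 0},{"tx": 0.15,"ty": -0.1175,"tz": 0,"yaw": 0},{"tx": 0.1614,"ty": -0.1265,"tz": 0,"yaw": 0},{"tx": 0.1614,"ty": -0.1265,"tz": 0.03,"yaw": 0},{"tx": 0.1614,"ty": -0.1265,"tz": 0.06,"yaw": 0},{"tx": 0.1614,"ty": -0.1265,"tz": 0.078,"yaw": 0},{"tx": 0.1614,"ty": -0.1265,"tz": 0.078,"yaw": 0}]'

```text
t: 10.32
tool_pos: [0.4779, 0.2911, 0.1647]
eef_rot: [-2.065, -2.367, 0.005]
contact_force: [-0.2, -0.2, -0.8]
opening: 0.173
```

```bash
python3 - <<'E'
from h import *; from rig import robot; import cv2
o=robot.get_obs();plan(o,(.478,.292,.0935),8)
f=robot.grab_frame("wrist");np.savez("m_wrist.npz",**f); g=robot.grab_frame("scene");np.savez("m_scene.npz",**g)
tip=o["tool_pos"]-[0,0,.0785]
print(proj(f,tip),proj(g,tip),proj(g,(.478,.292,.074)),proj(f,(.478,.292,.074)))
cv2.imwrite("pics/m.png",np.hstack([cv2.resize(f["pixels"][150:250,235:335],(390,390),interpolation=3),cv2.resize(g["pixels"][80:140,300:360],(390,390),interpolation=3)]))
E
```

```text
t 10.32 pos [0.4779 0.2911 0.1647] yang 7.81 tilt 0.2 shift [0.001  0.0004 0.0712] yaw -0.0033 F [-0.22 -0.16 -0.85] op 0.173
[285.23419223 209.56139937] [331.53889009 110.82774019] [331.32108949 113.75979746] [285.48601252 204.34704193]
```

View pics/m.png

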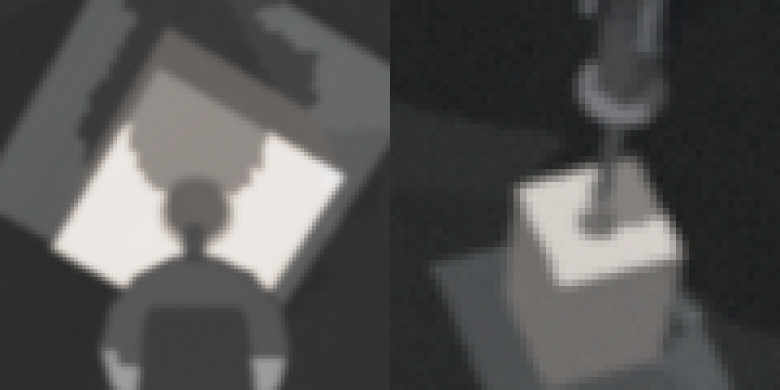

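The tip is over the stand hole in both views. I'll lower it.

Request:
servo_tool --motion '[{"tx": 0.0005,"ty": 0,"tz": 0.008,"yaw": 0},{"tx": 0.0005,"ty": 0,"tz": 0.02,"yaw": 0},{"tx": 0.0005,"ty": 0,"tz": 0.035,"yaw": 0},{"tx": 0.0005,"ty": 0,"tz": 0.05,"yaw": 0},{"tx": 0.0005,"ty": 0,"tz": 0.062,"yaw": 0},{"tx": 0.0005,"ty": 0,"tz": 0.069,"yaw": 0},{"tx": 0.0005,"ty": 0,"tz": 0.07,"yaw": 0},{"tx": 0.0005,"ty": 0,"tz": 0.07,"yaw": 0}]'

```text
t: 11.42
tool_pos: [0.4786, 0.2927, 0.0966]
eef_rot: [2.064, 2.368, 0.001]
contact_force: [-0.3, 0.8, -0.9]
opening: 0.175
```

```bash
python3 - <<'E'
from h import *; from rig import robot; import cv2
o=robot.get_obs();plan(o,(.478,.292,.0925),8)
g=robot.grab_frame("scene")
cv2.imwrite("pics/n.png",cv2.resize(g["pixels"][80:140,300:360],(480,480),interpolation=3))
E
```

```text
t 11.43 pos [0.4786 0.2927 0.0966] yang 7.85 tilt 0.03 shift [-0.0007 -0.0007  0.0041] yaw -0.0027 F [-0.3   0.76 -0.9 ] op 0.175
```

View pics/n.png

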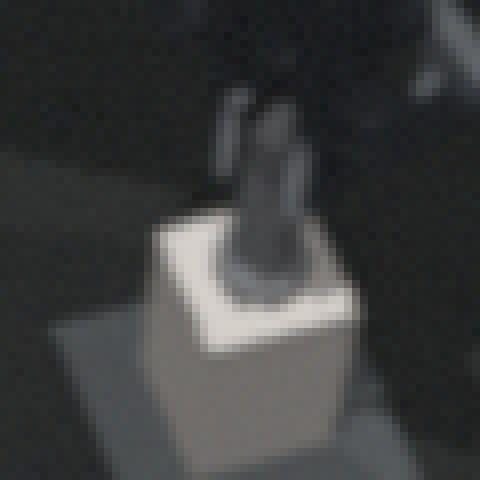

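Request:
servo_tool --motion '[{"tx": 0,"ty": 0,"tz": 0.0015,"yaw": 0},{"tx": 0,"ty": 0,"tz": 0.003,"yaw": 0},{"tx": 0,"ty": 0,"tz": 0.0035,"yaw": 0},{"tx": 0,"ty": 0,"tz": 0.0035,"yaw": 0}]'

```text
t: 11.98
tool_pos: [0.4784, 0.2926, 0.0928]
eef_rot: [-2.064, -2.368, 0.0]
contact_force: [-0.2, -1.1, -0.8]
opening: 0.173
```

Request:
servo_tool --motion '[{"tx": 0,"ty": 0,"tz": 0,"yaw": 0},{"tx": 0,"ty": 0,"tz": 0,"yaw": 0},{"tx": 0,"ty": 0,"tz": 0,"yaw": 0},{"tx": 0,"ty": 0,"tz": 0,"yaw": 0},{"tx": 0,"ty": 0,"tz": 0,"yaw": 0},{"tx": 0,"ty": 0,"tz": 0,"yaw": 0}]' --hand -1

```text
t: 12.72
tool_pos: [0.4784, 0.2926, 0.0928]
eef_rot: [2.064, 2.368, -0.0]
contact_force: [0.5, 0.1, -0.8]
opening: 1.001
```

Request:
servo_tool --motion '[{"tx": 0,"ty": 0,"tz": -0.02,"yaw": 0},{"tx": 0,"ty": 0,"tz": -0.06,"yaw": 0},{"tx": 0,"ty": 0,"tz": -0.1,"yaw": 0},{"tx": 0,"ty": 0,"tz": -0.12,"yaw": 0},{"tx": 0,"ty": 0,"tz": -0.12,"yaw": 0}]'

```text
t: 13.35
tool_pos: [0.4791, 0.2931, 0.2141]
eef_rot: [2.064, 2.368, 0.004]
contact_force: [0.8, -0.2, 0.2]
opening: 0.999
```

```bash
python3 - <<'E'
from h import *; from rig import robot; import cv2
o=robot.get_obs();plan(o,(.515,.042,.2135),-2.5)
f=robot.grab_frame("top");np.savez("o_top.npz",**f); g=robot.grab_frame("scene");np.savez("o_scene.npz",**g);w=robot.grab_frame("wrist");np.savez("o_wrist.npz",**w)
cv2.imwrite("pics/o1.png",np.hstack([cv2.resize(w["pixels"][150:250,235:335],(390,390),interpolation=3),cv2.resize(g["pixels"][80:140,300:360],(390,390),interpolation=3)]))
cv2.imwrite("pics/o2.png",cv2.resize(f["pixels"][190:270,200:330],(780,480),interpolation=3))
cv2.imwrite("pics/o3.png",cv2.resize(g["pixels"][150:240,220:340],(720,540),interpolation=3))
print(proj(w,(.478,.292,.138)),proj(g,(.478,.292,.138)))
E
```

```text
t 13.35 pos [0.4791 0.2931 0.2141] yang 7.85 tilt 0.16 shift [-0.2536  0.0013  0.0003] yaw 0.1806 F [ 0.83 -0.21  0.18] op 0.999
[284.77440122 211.87245475] [334.14849049  96.70805149]
```

View pics/o1.png

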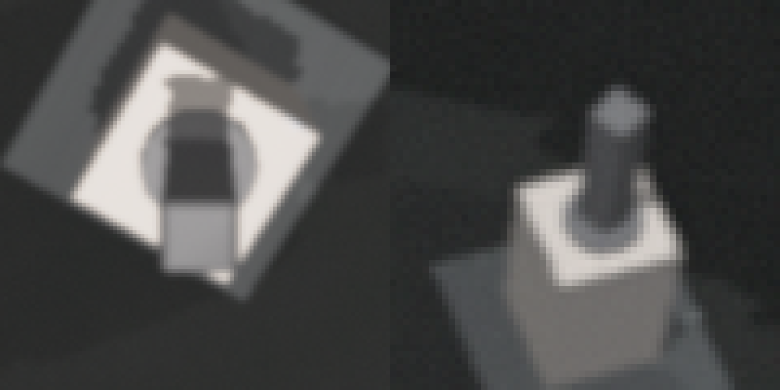

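View pics/o2.png

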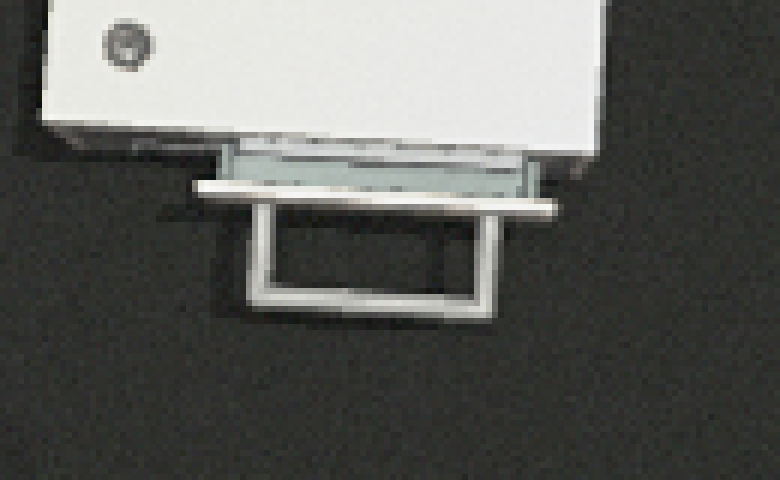

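View pics/o3.png

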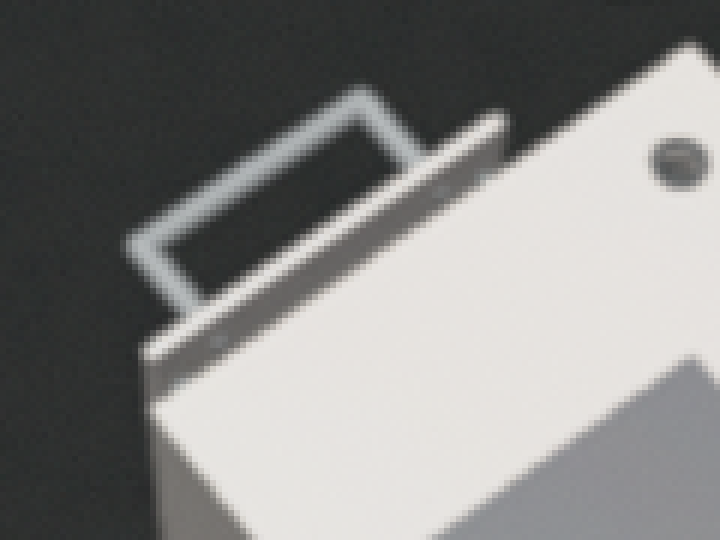

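The pin is seated upright in the stand. The bow's bar runs from (260,297) to (485,310) in the top crop and from (362,98) to (140,245) in the scene crop.

```bash
python3 - <<'E'
from h import *; from rig import robot
T=np.load("o_top.npz");S=np.load("o_scene.npz")
for n,f,a,ps in [("T",T,(200,190,6),[(258,297),(487,310)]),("S",S,(220,150,6),[(362,98),(140,245)])]:
    P=np.array([ray(f,cr(p,*a),.096) for p in ps]); e=P[1]-P[0]; print(n,P.mean(0),np.hypot(*e[:2]),np.degrees(np.arctan2(e[1],e[0]))+90)
plan(robot.get_obs(),(.516,.0415,.2135),-3)
E
```

```text
T [0.51454964 0.04268736 0.096     ] 0.10126372108317679 -2.9077368730092985
S [0.51547873 0.04526889 0.096     ] 0.10102392387623643 -2.8661111571934015
t 13.5 pos [0.4779 0.2923 0.2116] yang 7.85 tilt 0.1 shift [-0.2537  0.0035 -0.0017] yaw 0.1893 F [ 0.39 -0.11 -0.29] op 0.998
```

Request:
servo_tool --motion '[{"tx": -0.04,"ty": 0,"tz": 0,"yaw": 0.04},{"tx": -0.09,"ty": 0.001,"tz": 0,"yaw": 0.08},{"tx": -0.14,"ty": 0.002,"tz": 0,"yaw": 0.12},{"tx": -0.19,"ty": 0.003,"tz": 0,"yaw": 0.16},{"tx": -0.235,"ty": 0.003,"tz": 0,"yaw": 0.188},{"tx": -0.251,"ty": 0.003,"tz": 0,"yaw": 0.188},{"tx": -0.251,"ty": 0.003,"tz": 0.02,"yaw": 0.188},{"tx": -0.251,"ty": 0.003,"tz": 0.05,"yaw": 0.188},{"tx": -0.251,"ty": 0.003,"tz": 0.07,"yaw": 0.188},{"tx": -0.251,"ty": 0.003,"tz": 0.07,"yaw": 0.188}]' --hand 0.2

```text
t: 14.75
tool_pos: [0.5141, 0.0448, 0.1409]
eef_rot: [-2.275, -2.163, 0.005]
contact_force: [0.4, 0.2, 0.5]
opening: 0.402
```

```bash
python3 - <<'E'
from h import *; from rig import robot; import cv2
o=robot.get_obs();plan(o,(.515,.044,.076),-2.9)
w=robot.grab_frame("wrist");g=robot.grab_frame("scene")
print(proj(w,(.515,.044,.096)),proj(w,o["tool_pos"]),proj(w,o["tool_pos"]*[1,1,0]+[0,0,.096]))
cv2.imwrite("pics/p.png",np.hstack([cv2.resize(w["pixels"],(400,300),interpolation=3),cv2.resize(g["pixels"][90:240,200:400],(400,300),interpolation=3)]))
E
```

```text
t 14.75 pos [0.5141 0.0448 0.1409] yang -2.87 tilt 0.23 shift [-0.0007  0.0012  0.0649] yaw 0.0005 F [0.42 0.17 0.49] op 0.402
[286.50073593 224.55908154] [284.87594118 249.78667016] [285.19244999 223.56569245]
```

View pics/p.png

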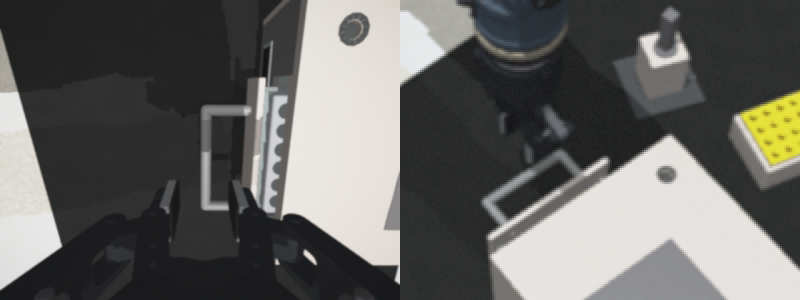

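Request:
servo_tool --motion '[{"tx": 0,"ty": 0.003,"tz": 0.015,"yaw": 0},{"tx": 0,"ty": 0.003,"tz": 0.035,"yaw": 0},{"tx": 0,"ty": 0.003,"tz": 0.055,"yaw": 0},{"tx": 0,"ty": 0.003,"tz": 0.065,"yaw": 0},{"tx": 0,"ty": 0.003,"tz": 0.065,"yaw": 0}]'

```text
t: 15.48
tool_pos: [0.5184, 0.0442, 0.0773]
eef_rot: [-2.277, -2.164, 0.001]
contact_force: [0.4, 0.2, -0.2]
opening: 0.4
```

Request:
servo_tool --motion '[{"tx": 0,"ty": 0,"tz": 0,"yaw": 0},{"tx": 0,"ty": 0,"tz": 0,"yaw": 0},{"tx": 0,"ty": 0,"tz": 0,"yaw": 0},{"tx": 0,"ty": 0,"tz": 0,"yaw": 0},{"tx": 0,"ty": 0,"tz": 0,"yaw": 0}]' --hand 1 --newtons 40

```text
t: 16.1
tool_pos: [0.5186, 0.0443, 0.0789]
eef_rot: [2.277, 2.164, 0.001]
contact_force: [-3.2, 0.2, 6.1]
opening: -0.003
```

```bash
python3 - <<'E'
from h import *; from rig import robot; import cv2
o=robot.get_obs();plan(o,(.515,.044,.076),-2.9)
w=robot.grab_frame("wrist")
cv2.imwrite("pics/q.png",w["pixels"])
E
```

```text
t 16.1 pos [0.5186 0.0443 0.0789] yang -2.92 tilt 0.04 shift [-0.0005 -0.0035  0.0029] yaw -0.0003 F [-3.21  0.19  6.12] op -0.003
```

View pics/q.png

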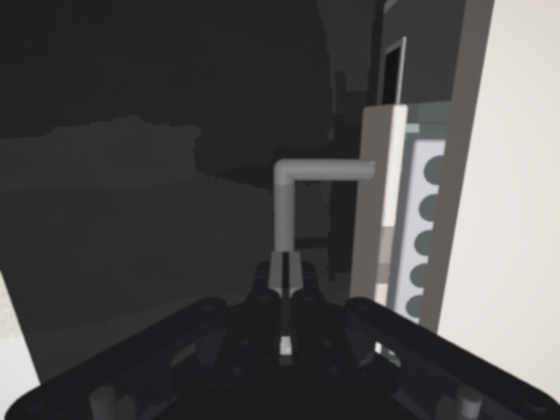

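```bash
python3 - <<'E'
from h import *; from rig import robot; import cv2
o=robot.get_obs();plan(o,(.515,.044,.076),-2.9)
w=robot.grab_frame("wrist");g=robot.grab_frame("scene");t=robot.grab_frame("top")
for z in (.076,.096): print(z,proj(w,o["tool_pos"]*[1,1,0]+[0,0.05,z]),ray(w,(284,170),z),ray(w,(284,250),z))
cv2.imwrite("pics/r1.png",cv2.resize(w["pixels"][140:380,180:400],(733,800*3//4),interpolation=3))
cv2.imwrite("pics/r2.png",np.hstack([cv2.resize(g["pixels"][120:240,220:340],(400,400),interpolation=3),cv2.resize(t["pixels"][180:280,210:310],(400,400),interpolation=3)]))
E
```

```text
t 16.15 pos [0.5186 0.0443 0.0789] yang -2.92 tilt 0.04 shift [-0.0005 -0.0035  0.0029] yaw -0.0003 F [-2.8   0.24  6.82] op 0.002
0.076 [280.15201357 161.89216926] [0.52039582 0.08984187 0.076     ] [0.51798015 0.04287173 0.076     ]
0.096 [279.53105924 168.02688297] [0.52063131 0.09326641 0.096     ] [0.51850374 0.05189825 0.096     ]
```

View pics/r1.png

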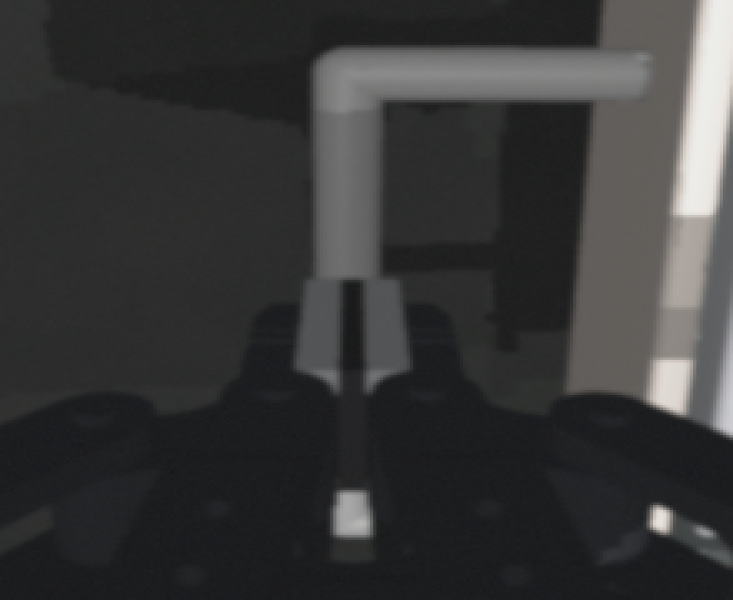

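View pics/r2.png

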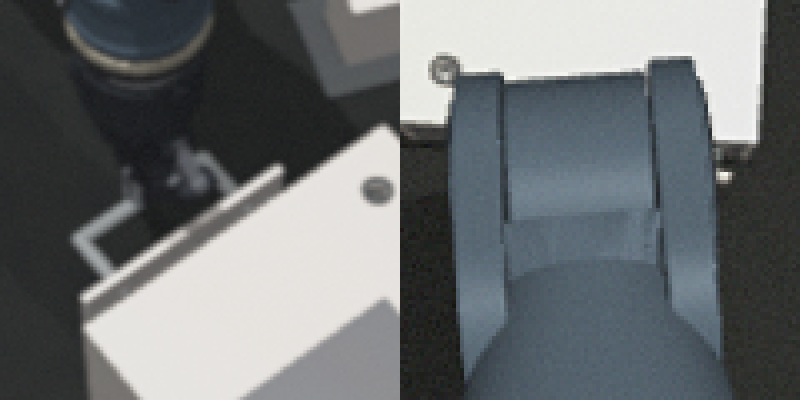

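```bash
python3 - <<'E'
from h import *; from rig import robot; import cv2
o=robot.get_obs();w=robot.grab_frame("wrist");V=w["view"]
print("cam",-V[:3,:3].T@V[:3,3],"tcp cam",V[:3,:3]@o["tool_pos"]+V[:3,3])
for y in (.06,.08):
  for z in (.096,.076):
    a=proj(w,(.513,y,z));b=proj(w,(.523,y,z));print(y,z,a,b,b-a)
for h in (0,.01,.019,.03): print("TCP+",h,proj(w,o["tool_pos"]+[0,0,h]), proj(w,o["tool_pos"]+[0,.011,h]))
im=w["pixels"][200:215,260:310].mean(2).mean(0).round();print(im)
print(o["opening"],o["contact_force"],o["moment"])
E
```

```text
cam [0.52237003 0.11855505 0.24369098] tcp cam [-0.00025094  0.02306463  0.17934667]
0.06 0.096 [272.34024587 235.84322462] [292.04177918 234.91338397] [19.70153331 -0.92984066]
0.06 0.076 [273.70063832 222.75045586] [291.2791341  221.91070778] [17.57849578 -0.83974807]
0.08 0.096 [269.79231168 197.72934219] [290.24389809 196.7295874 ] [20.4515864  -0.99975479]
0.08 0.076 [271.48262133 188.43789956] [289.65578891 187.54213669] [18.17316758 -0.89576287]
TCP+ 0 [284.82586992 249.71817634] [283.83858902 231.80592217]
TCP+ 0.01 [284.81785979 257.34728145] [283.7737304  238.55310637]
TCP+ 0.019 [284.80983773 264.98775691] [283.70864166 245.32423051]
TCP+ 0.03 [284.79878785 275.51202306] [283.61876663 254.67385024]
[ 44.  44.  44.  45.  44.  45.  44.  44.  44.  44.  45.  44.  45.  55.
  72.  89.  98. 102. 105. 107. 109. 111. 112. 111. 109. 107. 105. 103.
 102. 100.  98.  94.  89.  80.  67.  53.  46.  44.  44.  44.  44.  44.
  44.  44.  44.  44.  44.  44.  44.  44.]
-0.0024916645908847645 [-4.13602942 -0.01067929  6.63981144] [0.0325831  0.77221974 0.01004065]
```

```bash
python3 - <<'E'
import cv2,numpy as np
a=np.load("e_wrist.npz")["pixels"];b=cv2.imread("pics/q.png")
f=lambda i:cv2.resize(np.clip(i[205:305,235:335].astype(float)*1.8,0,255).astype(np.uint8),(395,395),interpolation=3)
cv2.imwrite("pics/s.png",np.hstack([f(a),f(b)]))
E
```

```text
(no output)
```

View pics/s.png

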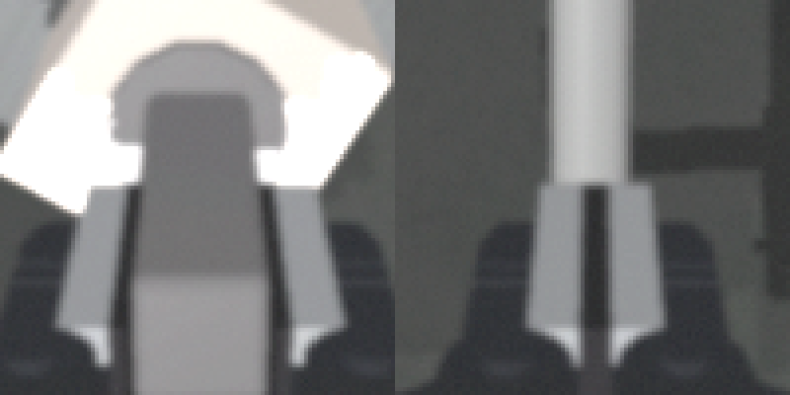

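The fingers shut on top of the bar: opening is 0, there are 6 N upward, and the pads hide the bar. The real fingertips sit about 22–25 mm higher than the stated TCP. I'll reopen, go 17 mm lower and close again.

Request:
servo_tool --motion '[{"tx": 0,"ty": 0,"tz": -0.005,"yaw": 0},{"tx": 0,"ty": 0,"tz": -0.005,"yaw": 0},{"tx": 0,"ty": 0,"tz": -0.005,"yaw": 0},{"tx": 0,"ty": 0,"tz": -0.005,"yaw": 0},{"tx": 0,"ty": 0,"tz": 0.005,"yaw": 0},{"tx": 0,"ty": 0,"tz": 0.012,"yaw": 0},{"tx": 0,"ty": 0,"tz": 0.017,"yaw": 0},{"tx": 0,"ty": 0,"tz": 0.017,"yaw": 0}]' --hand 0.2

```text
t: 17.35
tool_pos: [0.5183, 0.0442, 0.0602]
eef_rot: [-2.277, -2.164, 0.001]
contact_force: [0.1, -0.5, -0.2]
opening: 0.4
```

```bash
python3 - <<'E'
from h import *; from rig import robot; import cv2
o=robot.get_obs();plan(o,(.515,.044,.076),-2.9)
b=robot.grab_frame("wrist")["pixels"]
cv2.imwrite("pics/u.png",cv2.resize(np.clip(b[180:330,180:400].astype(float)*1.8,0,255).astype(np.uint8),(660,450),interpolation=3))
E
```

```text
t 17.35 pos [0.5183 0.0442 0.0602] yang -2.92 tilt 0.06 shift [-0.0003 -0.0033 -0.0158] yaw -0.0004 F [ 0.11 -0.5  -0.19] op 0.4
```

View pics/u.png

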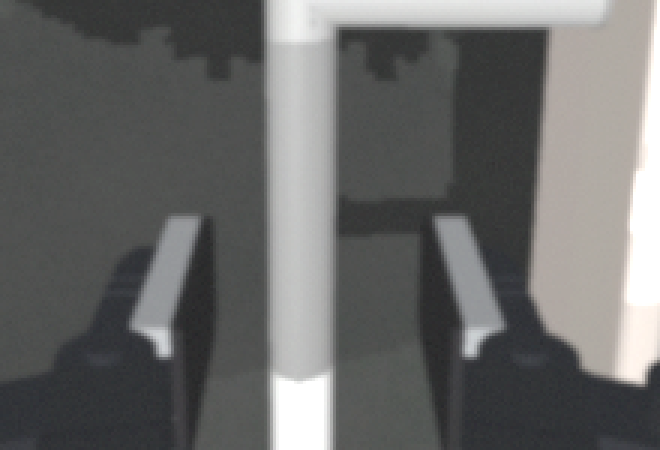

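The bar now runs between the two pads. I'll close again.

Request:
servo_tool --motion '[{"tx": 0,"ty": 0,"tz": 0,"yaw": 0},{"tx": 0,"ty": 0,"tz": 0,"yaw": 0},{"tx": 0,"ty": 0,"tz": 0,"yaw": 0},{"tx": 0,"ty": 0,"tz": 0,"yaw": 0},{"tx": 0,"ty": 0,"tz": 0,"yaw": 0}]' --hand 1 --newtons 40

```text
t: 18.02
tool_pos: [0.5178, 0.0443, 0.061]
eef_rot: [-2.277, -2.164, 0.001]
contact_force: [-5.7, 1.3, 6.0]
opening: 0.097
```

Opening is 0.097, which fits the 10 mm bar. I'll pull.

Request:
servo_tool --motion '[{"tx": 0,"ty": -0.004,"tz": 0,"yaw": 0},{"tx": 0,"ty": -0.01,"tz": 0,"yaw": 0},{"tx": 0,"ty": -0.016,"tz": 0,"yaw": 0},{"tx": 0,"ty": -0.022,"tz": 0,"yaw": 0},{"tx": 0,"ty": -0.028,"tz": 0,"yaw": 0},{"tx": 0,"ty": -0.034,"tz": 0,"yaw": 0},{"tx": 0,"ty": -0.04,"tz": 0,"yaw": 0},{"tx": 0,"ty": -0.046,"tz": 0,"yaw": 0},{"tx": 0,"ty": -0.052,"tz": 0,"yaw": 0},{"tx": 0,"ty": -0.058,"tz": 0,"yaw": 0},{"tx": 0,"ty": -0.063,"tz": 0,"yaw": 0},{"tx": 0,"ty": -0.067,"tz": 0,"yaw": 0},{"tx": 0,"ty": -0.069,"tz": 0,"yaw": 0},{"tx": 0,"ty": -0.069,"tz": 0,"yaw": 0}]'

```text
t: 19.77
tool_pos: [0.449, 0.048, 0.061]
eef_rot: [-2.277, -2.164, 0.0]
contact_force: [2.4, 2.7, 8.2]
opening: 0.096
```

Request:
servo_tool --motion '[{"tx": 0,"ty": -0.001,"tz": 0,"yaw": 0},{"tx": 0,"ty": -0.002,"tz": 0,"yaw": 0},{"tx": 0,"ty": -0.003,"tz": 0,"yaw": 0},{"tx": 0,"ty": -0.003,"tz": 0,"yaw": 0}]'

```text
t: 20.27
tool_pos: [0.4462, 0.0482, 0.061]
eef_rot: [-2.277, -2.164, -0.0]
contact_force: [1.0, 3.1, 6.9]
opening: 0.1
```

Request:
servo_tool --motion '[{"tx": 0,"ty": -0.001,"tz": 0,"yaw": 0},{"tx": 0,"ty": -0.002,"tz": 0,"yaw": 0},{"tx": 0,"ty": -0.003,"tz": 0,"yaw": 0},{"tx": 0,"ty": -0.003,"tz": 0,"yaw": 0}]'

```text
t: 20.78
tool_pos: [0.4461, 0.0482, 0.0611]
eef_rot: [2.275, 2.162, 0.005]
contact_force: [14.0, 2.1, -4.5]
opening: 0.093
```

```bash
python3 - <<'E'
from h import *; from rig import robot; import cv2
o=robot.get_obs();plan(o,(.515,.044,.076),-2.9)
g=robot.grab_frame("scene")["pixels"]; w=robot.grab_frame("wrist")["pixels"]
cv2.imwrite("pics/v.png",np.hstack([cv2.resize(w,(400,300)),cv2.resize(g[90:240,200:400],(400,300),interpolation=3)]))
E
```

```text
t 20.77 pos [0.4461 0.0482 0.0611] yang -2.92 tilt 0.25 shift [-0.0007  0.069  -0.0146] yaw -0.0004 F [14.04  2.13 -4.49] op 0.093
```

View pics/v.png

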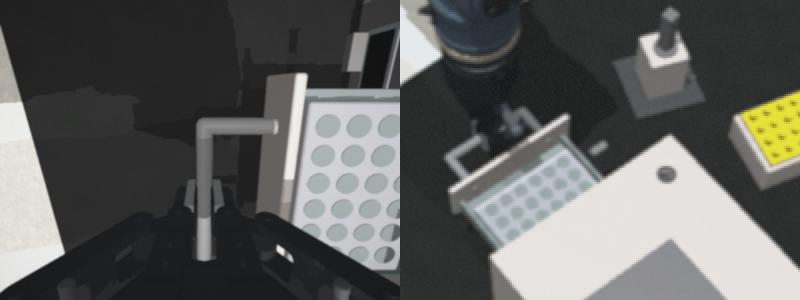

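The stop is reached: x force jumped to 14 N with no further motion. I'll ease off, open moderately and lift away.

Request:
servo_tool --motion '[{"tx": 0,"ty": 0.001,"tz": 0,"yaw": 0},{"tx": 0,"ty": 0.0025,"tz": 0,"yaw": 0},{"tx": 0,"ty": 0.0025,"tz": 0,"yaw": 0}]'

```text
t: 21.25
tool_pos: [0.4461, 0.0482, 0.061]
eef_rot: [-2.277, -2.164, -0.001]
contact_force: [3.8, 2.4, 5.2]
opening: 0.099
```

Request:
servo_tool --motion '[{"tx": 0,"ty": 0,"tz": 0,"yaw": 0},{"tx": 0,"ty": 0,"tz": 0,"yaw": 0},{"tx": 0,"ty": 0,"tz": 0,"yaw": 0},{"tx": 0,"ty": 0,"tz": 0,"yaw": 0}]' --hand 0.2

```text
t: 21.75
tool_pos: [0.4458, 0.0478, 0.0606]
eef_rot: [-2.277, -2.164, 0.001]
contact_force: [0.3, -1.1, 0.2]
opening: 0.397
```

Request:
servo_tool --motion '[{"tx": 0,"ty": 0,"tz": -0.01,"yaw": 0},{"tx": 0,"ty": 0,"tz": -0.03,"yaw": 0},{"tx": 0,"ty": 0,"tz": -0.06,"yaw": 0},{"tx": 0,"ty": 0,"tz": -0.1,"yaw": 0},{"tx": 0,"ty": -0.03,"tz": -0.14,"yaw": 0},{"tx": 0,"ty": -0.07,"tz": -0.16,"yaw": 0},{"tx": 0,"ty": -0.11,"tz": -0.16,"yaw": 0},{"tx": 0,"ty": -0.14,"tz": -0.16,"yaw": 0},{"tx": 0,"ty": -0.14,"tz": -0.16,"yaw": 0}]'

```text
t: 22.88
tool_pos: [0.3049, 0.055, 0.2217]
eef_rot: [2.276, 2.164, 0.002]
contact_force: [0.4, -0.3, 0.6]
opening: 0.4
```

```bash
python3 - <<'E'
from h import *; from rig import robot; import cv2
o=robot.get_obs();plan(o,(.515,.044,.076),-2.9)
g=robot.grab_frame("scene");np.savez("x_scene.npz",**g);t=robot.grab_frame("top")["pixels"]
cv2.imwrite("pics/x1.png",g["pixels"]);cv2.imwrite("pics/x2.png",cv2.resize(g["pixels"][80:230,200:360],(640,600),interpolation=3));cv2.imwrite("pics/x3.png",t)
E
```

```text
t 22.88 pos [0.3049 0.055  0.2217] yang -2.89 tilt 0.08 shift [-0.0005  0.2102  0.146 ] yaw 0.0002 F [ 0.43 -0.33  0.55] op 0.4
```

View pics/x1.png

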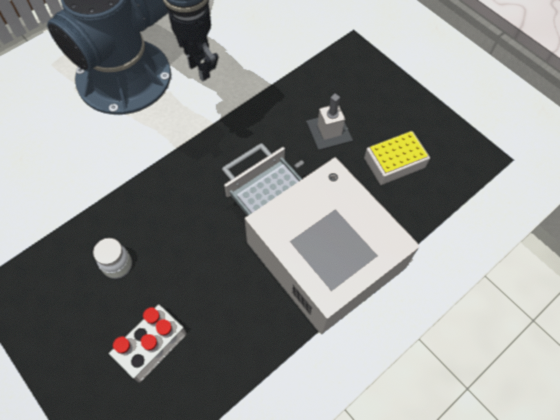

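View pics/x2.png

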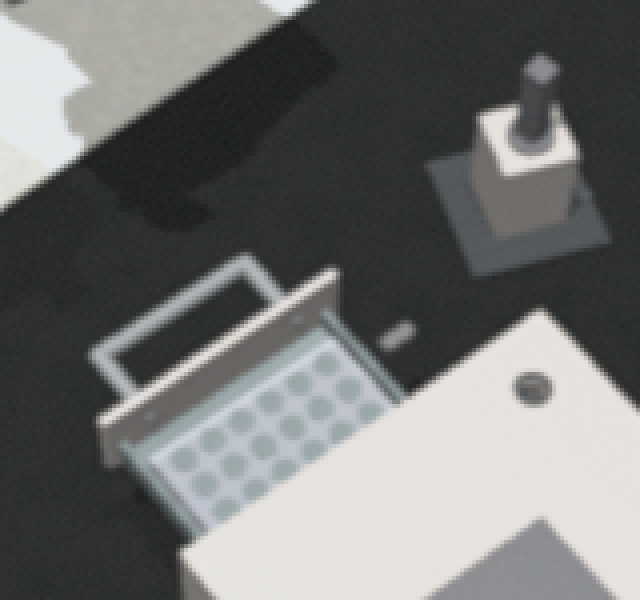

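View pics/x3.png

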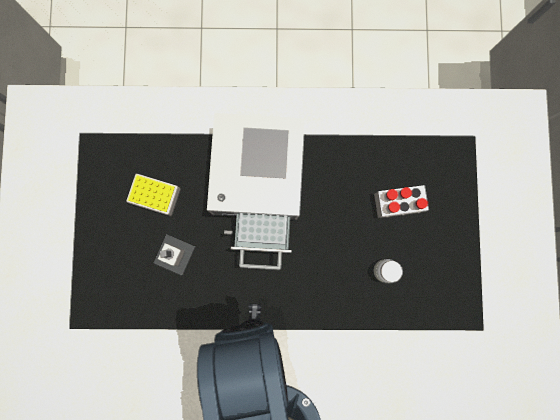

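The top view shows jar, rack and tip box unmoved, the pin in its stand and the tray well out. I'll check the tray travel, the pin, and the small grey tab at (299,164).

```bash
python3 - <<'E'
from h import *; from rig import robot; import cv2
S=np.load("x_scene.npz");t=robot.grab_frame("top");a=np.load("a_top.npz");w=a["pixels"]
P=np.array([ray(S,cr(p,200,80,4),.096) for p in [(246,262),(98,355)]]);print("bar S",P.mean(0),"shut S bar corner .5361,.096; now",P[0])
cv2.imwrite("pics/y.png",np.vstack([cv2.resize(t["pixels"][190:275,150:310],(640,340),interpolation=3)]))
for n in ("jar/rack",): 
  d=cv2.absdiff(t["pixels"],w).max(2); print("diff rack/jar",(d[170:290,365:440]>40).sum(),"tipbox",(d[165:220,120:185]>40).sum(),"stand",(d[230:280,150:200]>40).sum())
from scipy.optimize import least_squares
r=least_squares(lambda X:np.r_[proj(S,X)-[299,164],proj(t,X)-[228,233]],[.5,.1,.05]);print("tab",r.x,r.fun)
for p in [(0,0)]:
  Q=ray(t,(163.9,253.5),.138);print(Q)
E
```

```text
bar S [0.44643034 0.04863109 0.096     ] shut S bar corner .5361,.096; now [0.44943152 0.09912515 0.096     ]
diff rack/jar 0 tipbox 0 stand 46
tab [0.53518437 0.13529735 0.08316026] [-0.76512115  0.0933567  -0.74217171 -0.54932299]
[0.47744574 0.29041732 0.138     ]
```

View pics/y.png

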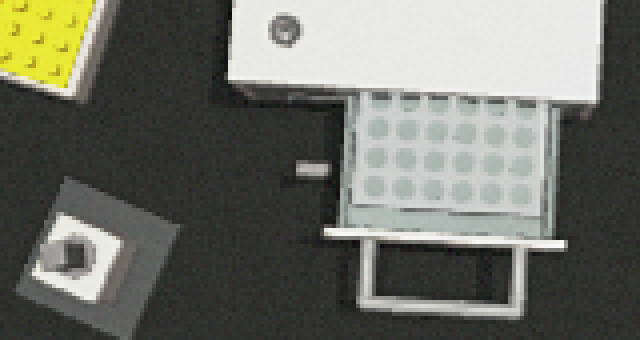

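```bash
python3 - <<'E'
from rig import robot
print(robot.finish_job(), robot.get_obs()["t"])
E
```

```text
the job is handed in; nothing more can be done
the job is handed in; nothing more can be done
```

I used the pin to release the latch, put the pin back in its stand, pulled the tray out to its stop and handed the job in at about 23 s. The hand-in reports no verdict, so the results below come from my own last checks.

- **Latch:** I pressed the pin to about 12 mm of pad travel, worked out from the arm's position, and the camera showed the tray spring ajar. The force I measured while holding it down was only about 4 N, below the 5 to 8 N stated for the latch.
- **Tray:** It is out about 87 mm by the scene camera. While pulling, the x force jumped to 14 N with no further movement, which fits the 90 mm stop.
- **Pin:** It looks upright, with its collar on the block, and its handle is within about 2 mm of the hole's axis.
- **Other things:** The areas around the jar, tube rack and tip box show no pixel changes from the start. The gripper is clear of everything.

**Handle grasp:** My first grasp failed. The fingers shut on top of the bar with about 6 N upward, because in the images the fingertips sit about 22–25 mm higher than the stated TCP. Going 17 mm lower fixed it.

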